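Tip the dried stir bars into their jar

TASK

The two white stir bars have dried in the blue chute. Pick up the chute, tilt it so that both bars slide out of its open end into the open jar with the green band (not the one with the orange band), then set the empty chute back down upright on the bench. Leave the green-banded jar standing where it is.

Things in the scene. Friction and masses are not known exactly. Their poses are not given: they have to be found in the camera images.
- chute: blue trough, 170 mm long, 34 wide outside, 28 inside; floor, walls 3; 0.12 kg, loose. Origin: centre of underside, near its balance; x along it to the open end (lip at x = +85, at the start roughly to world +y), z up. Side walls 32 high, 22 from x = +45 to the lip; back closed, with a 20 mm hanging tab. Grip from above across the outsides of its walls (34).
- green_jar: open white round jar with a broad green band below its rim: 70 mm tall, 66 wide outside, mouth 58 wide, 66 deep, no lid, loose, about 0.35 kg. Origin: centre of its underside, z up; mouth centre at z = 70. An equal jar with an orange band, not the one wanted, stands 90 mm or more away (between centres); they trade places from run to run.
- bar_a: one of two white slick stir bars, 22 mm long, 9 thick, 10 g, that start lying along the chute in its rear half, this one nearer the closed end. Origin: middle of its underside; x along the bar. It does not roll; it starts to slide along the chute at a tilt of 9 to 14 degrees.
- bar_b: the other of two white slick stir bars, 22 mm long, 9 thick, 10 g, that start lying along the chute in its rear half, this one nearer the middle. Origin: middle of its underside; x along the bar. It does not roll; it starts to slide along the chute at a tilt of 9 to 14 degrees.
Things that resemble listed ones, but are neither listed nor needed, are in the scene too. What is shaped like the green_jar but pink is not meant.

How it is judged (in metres and radians):
On the way, in this order (a step that is already met when the one before it is completed fails the run):
1. the chute is lifted clear of the bench with both bars in it (height (world z) of chute above 0.05 m and distance between each of bar_a, bar_b and chute below 0.09 m), for 0.2 s.
2. both bars lie in the green-banded jar while the chute is still held above the bench (horizontal distance between each of bar_a, bar_b and green_jar below 0.032 m and z of bar_a in the frame of green_jar between 0 and 0.05 m and z of bar_b in the frame of green_jar between 0 and 0.05 m and height (world z) of chute above 0.05 m and contact force between the fingers and chute above 0.5 N), for 0.2 s.
At the end, for the whole second after the job is handed in: Both bars rest inside the green-banded jar, which stands upright (within 8 degrees) no more than 30 mm from where it began; the empty chute stands flat and upright (within 7 degrees) on the bench, released and at rest (horizontal distance between each of bar_a, bar_b and green_jar below 0.032 m and z of bar_a in the frame of green_jar between 0 and 0.05 m and z of bar_b in the frame of green_jar between 0 and 0.05 m and linear speed of each of bar_a, bar_b, green_jar, chute below 0.03 m/s and angle between green_jar's own z axis and vertical below 0.15 rad and distance of green_jar from where it was at the start of the episode below 0.03 m and angle between chute's own z axis and vertical below 0.12 rad and height (world z) of chute between -0.005 and 0.008 m); the robot touches nothing.
It fails at once if the green-banded jar is tipped by more than 20 degrees (angle between green_jar's own z axis and vertical above 0.35 rad).
It also fails if it takes over 58 s, if anything falls off the work surface, if the arm or the gripper's body presses on something with over 40 N, if the wrist force passes 120 N, or if a joint passes its speed limit or range.

ROBOT

A 6-joint arm with a two-finger parallel gripper is mounted at the origin on a cart in front of the work surface, level with it; the furniture and walls round the work are solid. World frame = base frame: x ahead of the robot, y to its left, z up, the work surface at z = 0. Lengths are in mm, angles in rad, forces in N, time in s.
With the tool pointing down it reaches from about 275 to 750 mm from the base axis. Payload 10.2 kg.
Tool frame: the origin (TCP) lies between the finger pads; the fingertips stand 11 mm ahead of it and the grasp point (between the pads) lies 8 mm behind it; z points along the fingers, y is the line along which they close (so a half turn about z gives the same grasp; the last joint's range is limited). The gripper opens to 85 mm and grips with 20 to 120 N. Pads are 22 mm wide; open, the fingers measure 114 mm over their backs; the gripper's body (76 mm by 85 mm) begins 54 mm behind the grasp point. The pads swing forward as they close: fully open they stand 13 mm farther back than shut.
Start: joints at [1.063, 0.313, 1.498, -0, 1.331, -0.223], TCP at [147.52, 503.854, 242.294] pointing down, gripper open.
Joint ranges: [-2.94, 2.94], [-0.97, 2.17], [0.19, 2.56], [-1.23, 4.37], [0.02, 3.11], [-2.88, 2.88]. Speed limits (rad/s): [2.39, 2.39, 3.01, 3.14, 3.14, 3.14].

INTERFACE

Orientations are given as a unit quaternion [w, x, y, z].
In Python, from rig import sense, eyes, finish_job gives the robot as it stands.
- The arm moves only by the shell command python3 -m jog 'ROWS' [FORCE]. ROWS is JSON, a list of rows, each a list of 7 numbers: the shift along the tool's x, y, z in m, then the turn, a rotation vector about the tool's x, y, z in rad, then the finger opening in m, from 0 to 0.0854. In form: [[dx, dy, dz, rx, ry, rz, gripper], ...]. A call has 1 to 5 rows; each row shifts and turns the commanded pose from where the row before left it, along the tool's axes as they then stand; what a row does not reach is not made up. A row lasts 1/10 s, in which the tool goes at most 50 mm and 8.59 degrees, less where a joint would pass 70% of its speed; a pose out of reach is approached as far as the arm can. A call is refused whole if a number of a shift passes 0.05 or a number of a turn 0.15, either way. A call with a gripper value outside its range is refused whole. The fingers move at their own pace and stop on an object; FORCE is the grip in N (left out, the last holds). Time passes only in rows, so rows that do not move let the fingers close. It gives the time, the measured TCP pose, the force, the opening and the grip force at its end, in the units of the state.
- sense(): the state, without advancing time (a new reading comes with each control period).
- eyes.capture(name): name is "scene" or "top" or "wrist"; returns the picture (420x560x3 uint8, red, green, blue); there is no depth.
- eyes.calibration(name): a dict with "fx", "fy", "cx", "cy" (pixels), "dist" ([k1, k2, p1, p2, k3] as OpenCV has them; the pictures are not rectified), "cam_to_world" (4x4, takes a point from camera to world coordinates); the wrist camera has in their place "mount" (4x4, takes a point from camera to tool coordinates, whose origin is the TCP and whose axes are the flange's). Camera axes: x right, y down, z forward; pixel columns grow to the right and rows downward; lengths in mm; the calibration is good to about 2 mm. A picture is of the moment at which its call begins: read the wrist's pose just before it. calibration takes no time and is no camera call.
- finish_job(): hands the job in; it is judged then, once.
The state is a dict: "time_s": time; "joints": joint angles; "dq": joint speeds; "tau": joint torques, N m; "eef_pos": TCP position; "ee_rot": TCP orientation; "force": force on the tool from outside, world axes, zero at the start; "wrist_torque": the same for the moment, N m; "grip_width": opening from 0.0 (shut) to 1.0 (fully open); "grip_force": force on a finger pad.
Only numpy, scipy, OpenCV 4.12 (cv2) and the standard library are available. Lean on these libraries where they do the work, as an engineer would, in place of code of your own. Each camera call takes 0.05 s, during which the arm holds its last target. There are 200 camera calls.

## Working session

There is one attempt and no reset: what is moved stays moved. The work goes in short steps, Python scripts to look and compute and a shell command to move; the robot and the scene stay as the last step left them, time stands still between calls to the robot, and variables do not carry over. Pictures are saved under pics/ and viewed, at most 10 in all, crops included, and the job is handed in when it is done.

```bash
mkdir -p pics; ls; python3 - <<'E'
from rig import sense, eyes
import cv2
s=sense(); print({k:s[k] for k in("time_s","eef_pos","ee_rot","force","grip_width")})
for n in("top","scene"):
    cv2.imwrite(f"pics/{n}0.png",eyes.capture(n)[:,:,::-1])
    c=eyes.calibration(n); print(n,c)
print(eyes.calibration("wrist"))
E
```

```text
pics
{'time_s': 0.0, 'eef_pos': array([147.40228611, 503.63288555, 241.75341671]), 'ee_rot': array([-2.25299804e-04,  1.41936101e-01,  9.89875626e-01, -5.81052206e-04]), 'force': array([-0.33871585,  0.29325271,  0.25964542]), 'grip_width': 1.000325319656975}
top {'fx': 396.2634878129552, 'fy': 396.2634878129552, 'cx': 276.4872182327444, 'cy': 206.91520076543136, 'dist': array([-0.07831139,  0.        ,  0.        ,  0.        ,  0.        ]), 'cam_to_world': array([[-1.45008770e-01, -9.68195715e-01,  2.03886031e-01,
         3.34812773e+02],
       [-9.89430329e-01,  1.41837177e-01, -3.01635559e-02,
         1.56678158e+01],
       [ 2.85606487e-04, -2.06105002e-01, -9.78529839e-01,
         8.54536462e+02],
       [ 0.00000000e+00,  0.00000000e+00,  0.00000000e+00,
         1.00000000e+00]])}
scene {'fx': 518.8929020139989, 'fy': 518.8929020139989, 'cx': 280.3370349056632, 'cy': 220.4027515880343, 'dist': array([-0.00024024,  0.        ,  0.        ,  0.        ,  0.        ]), 'cam_to_world': array([[ 6.19329242e-01, -5.98832331e-01,  5.07770746e-01,
        -3.61918723e+01],
       [-7.85069155e-01, -4.64192412e-01,  4.10111969e-01,
        -4.35624274e+02],
       [-9.88497867e-03, -6.52629485e-01, -7.57612726e-01,
         8.67219922e+02],
       [ 0.00000000e+00,  0.00000000e+00,  0.00000000e+00,
         1.00000000e+00]])}
{'fx': 327.72674491741566, 'fy': 327.72674491741566, 'cx': 282.1461232351489, 'cy': 214.90884917097114, 'dist': array([-0.06779723,  0.        ,  0.        ,  0.        ,  0.        ]), 'mount': array([[-1.03666600e-04, -9.64137645e-01, -2.65402695e-01,
         6.65971946e+01],
       [ 9.99999477e-01,  1.70005897e-04, -1.00818732e-03,
        -1.44422802e+00],
       [ 1.01715137e-03, -2.65402661e-01,  9.64137123e-01,
        -1.31680530e+02],
       [ 0.00000000e+00,  0.00000000e+00,  0.00000000e+00,
         1.00000000e+00]])}
```

View pics/top0.png

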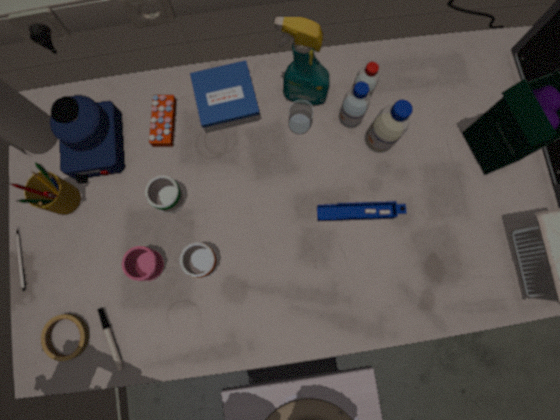

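View pics/scene0.png

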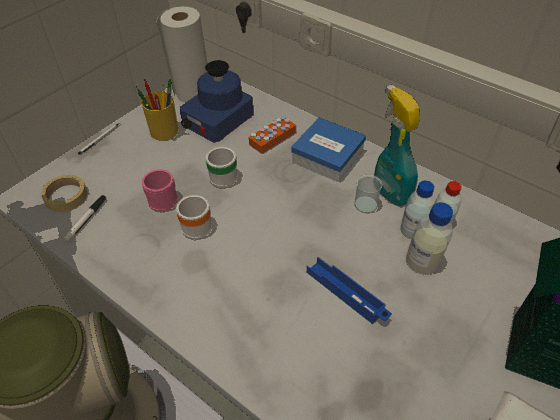

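The top view shows the chute at (317..406, 211), open end left (+y), with two white bars near (370, 211) and (385, 211).

There are three jar candidates in the top view:
- (163,192): in the scene view at (222,167) it has a green band, so it fits.
- (198,260): in the scene view at (195,215) it has an orange band.
- (142,263): it is pink, the decoy.

I'll confirm with a crop and measure.

```bash
cat > h.py <<'E'
import numpy as np, cv2
from rig import sense, eyes
from scipy.spatial.transform import Rotation as R
def rays(n,px):
    c=eyes.calibration(n); K=np.array([[c["fx"],0,c["cx"]],[0,c["fy"],c["cy"]],[0,0,1.]])
    u=cv2.undistortPoints(np.float64(px).reshape(-1,1,2),K,np.float64(c["dist"])).reshape(-1,2)
    T=c["cam_to_world"]
    return T[:3,3],np.c_[u,np.ones(len(u))]@T[:3,:3].T
def plane(n,px,z):
    o,d=rays(n,px); return o+d*((z-o[2])/d[:,2])[:,None]
def proj(n,P):
    c=eyes.calibration(n); K=np.array([[c["fx"],0,c["cx"]],[0,c["fy"],c["cy"]],[0,0,1.]])
    T=np.linalg.inv(c["cam_to_world"])
    return cv2.projectPoints(np.float64(P).reshape(-1,1,3),cv2.Rodrigues(T[:3,:3])[0],T[:3,3],K,np.float64(c["dist"]))[0].reshape(-1,2)
E
python3 - <<'E'
from h import *
t=cv2.imread("pics/top0.png"); s=cv2.imread("pics/scene0.png")
a=cv2.resize(t[180:240,300:420],None,fx=6,fy=6,interpolation=3)[:290,:400*2]
b=cv2.resize(s[130:250,130:250],None,fx=2.5,fy=2.5,interpolation=3)
c=cv2.resize(t[160:290,110:230],None,fx=2.3,fy=2.3,interpolation=3)
o=np.zeros((600,720,3),np.uint8); o[:290,:720]=a; o[295:595,:300]=b; o[295:295+c.shape[0],320:320+c.shape[1]]=c
cv2.imwrite("pics/crop0.png",o)
hsv=cv2.cvtColor(t,cv2.COLOR_BGR2HSV)
m=cv2.inRange(hsv,(105,150,60),(125,255,255)); m[:190]=0;m[235:]=0;m[:,:300]=0;m[:,420:]=0
p=np.argwhere(m)[:,::-1]; r=cv2.minAreaRect(p.astype(np.float32)); print(r, cv2.boxPoints(r).tolist())
print(plane("top",cv2.boxPoints(r),25).round(1))
E
```

```text
((361.37176513671875, 210.4219970703125), (15.028626441955566, 87.38250732421875), 87.61405944824219) [[317.4055480957031, 204.73309326171875], [404.7123107910156, 201.09530639648438], [405.3379821777344, 216.11090087890625], [318.0312194824219, 219.74868774414062]]
[[ 499.7  -97.4   25. ]
 [ 480.2 -286.4   25. ]
 [ 447.6 -280.7   25. ]
 [ 467.2  -93.3   25. ]]
```

View pics/crop0.png

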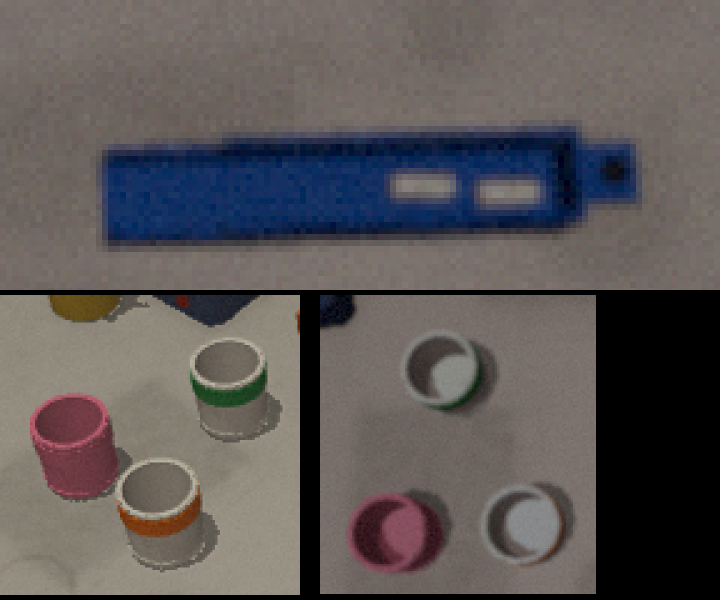

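The crop confirms it. In the scene view the green band is on the jar at (222,157), the orange one is at (194,205), and the pink jar is the decoy. Both bars lie in the rear half of the chute. Next I'll fit the chute pose by silhouette and the jar rim centre in both views.

```bash
cat > fit.py <<'E'
from h import *
from scipy.optimize import minimize
from itertools import product
def box(x0,x1,y0,y1,z0,z1): return np.array(list(product((x0,x1),(y0,y1),(z0,z1))),float)
parts=[box(-85,45,-17,17,0,32),box(45,85,-17,17,0,22),box(-105,-85,-7,7,24,30)]
# drop tab: unknown geometry; fitted only through parts[:2]
S=4
def render(n,p,shape):
    x,y,a=p; Rz=R.from_euler('z',a).as_matrix(); m=np.zeros((shape[0]*S,shape[1]*S),np.uint8)
    for b in parts:
        q=proj(n,b@Rz.T+[x,y,0]); q=(q+.5)*S
        cv2.fillConvexPoly(m,cv2.convexHull(np.round(q).astype(np.int32)),255)
    return cv2.resize(m,shape[::-1],interpolation=cv2.INTER_AREA)
E
python3 - <<'E'
from fit import *
M={}
for n,f,(u0,u1,v0,v1) in(("top","top0",(300,420,190,235)),("scene","scene0",(295,400,250,330))):
    h=cv2.cvtColor(cv2.imread(f"pics/{f}.png"),cv2.COLOR_BGR2HSV)
    m=cv2.inRange(h,(100,120,20),(130,255,255)); k=np.zeros_like(m);k[v0:v1,u0:u1]=m[v0:v1,u0:u1]
    c=cv2.findContours(k,0,2)[0]; c=max(c,key=cv2.contourArea); m=np.zeros_like(k);cv2.drawContours(m,[c],-1,255,-1); M[n]=m
def cost(p,ns): return sum(np.abs(render(n,p,M[n].shape).astype(float)-M[n]).sum()/255 for n in ns)
for ns in(("top","scene"),("top",),("scene",)):
    r=minimize(cost,[475,-185,1.67],args=(ns,),method="Nelder-Mead",options=dict(initial_simplex=[[475,-185,1.67],[485,-185,1.67],[475,-175,1.67],[475,-185,1.6]]))
    print(ns,r.x.round(3),round(r.fun),[int((M[n]>0).sum()) for n in M])
for z in(70,):
    print("green",plane("top",[[162.6,192.6]],z).round(1),plane("scene",[[221.6,156.8]],z).round(1))
    print("orange",plane("top",[[198.3-.5,260]],z).round(1),plane("scene",[[193.8,205.5]],z).round(1))
E
```

```text
('top', 'scene') [ 476.005 -178.534    1.46 ] 446 [1294, 1898]
('top',) [ 475.669 -180.894    1.469] 255 [1294, 1898]
('scene',) [ 475.063 -179.283    1.453] 188 [1294, 1898]
green [[561.9 218.4  70. ]] [[566.1 219.5  70. ]]
orange [[414.7 160.9  70. ]] [[419.8 163.9  70. ]]
```

The chute is at about (476, -180) with yaw about 1.46 rad, so its lip points to +y. The green jar is at about (564, 219). That is 450-605 mm from the base, so both are in reach. First I'll turn the tool 80° so it closes across the chute, then travel high.

```bash
python3 -m jog '[[0,0,0,0,0,0.14,0.085],[0,0,0,0,0,0.14,0.085],[0,0,0,0,0,0.14,0.085],[0,0,0,0,0,0.14,0.085],[0,0,0,0,0,0.14,0.085]]' 40 >/dev/null
python3 -m jog '[[0,0,0,0,0,0.14,0.085],[0,0,0,0,0,0.14,0.085],[0,0,0,0,0,0.14,0.085],[0,0,0,0,0,0.14,0.085],[0,0,0,0,0,0.14,0.085]]'
python3 -c "
from rig import sense;s=sense();print(s['joints'],s['eef_pos'],s['ee_rot'])"
```

```text
time_s: 1.1
eef_pos: [147.5, 503.7, 242.0]
ee_rot: [0.0, 0.748, 0.664, -0.0]
force: [-0.1, -0.4, -0.1]
grip_width: 0.996
grip_force: 0.0
[ 1.06260233e+00  3.13224925e-01  1.49814822e+00 -3.20730828e-05
  1.33095260e+00  1.18235202e+00] [147.45507451 503.72513878 241.95899031] [ 1.35928639e-04  7.48149707e-01  6.63529864e-01 -3.40768827e-04]
```

```bash
python3 -m jog '[[-0.04,0.025,0,0,0,0,0.085],[-0.04,0.025,0,0,0,0,0.085],[-0.04,0.025,0,0,0,0,0.085],[-0.04,0.025,0,0,0,0,0.085],[-0.04,0.025,0,0,0,0,0.085]]' >/dev/null
python3 -m jog '[[-0.04,0.025,0,0,0,0,0.085],[-0.04,0.025,0,0,0,0,0.085],[-0.04,0.025,0,0,0,0,0.085],[-0.04,0.025,0,0,0,0,0.085],[-0.04,0.025,0,0,0,0,0.085]]' |head -3
python3 -m jog '[[-0.04,0.025,0,0,0,0,0.085],[-0.04,0.025,0,0,0,0,0.085],[-0.04,0.025,0,0,0,0,0.085],[-0.04,0.025,0,0,0,0,0.085],[-0.04,0.025,0,0,0,0,0.085]]'
python3 - <<'E'
from h import *
s=sense(); im=eyes.capture("wrist"); cv2.imwrite("pics/w0.png",im[:,:,::-1]); np.savez("w0",p=s["eef_pos"],q=s["ee_rot"]); print(s["eef_pos"],s["ee_rot"])
E
```

```text
time_s: 2.1
eef_pos: [350.7, 76.1, 242.3]
ee_rot: [0.0, 0.746, 0.666, 0.0]
time_s: 2.6
eef_pos: [452.2, -136.9, 242.1]
ee_rot: [-0.0, 0.746, 0.665, -0.0]
force: [0.6, 0.3, 0.4]
grip_width: 0.994
grip_force: 0.0
[ 452.18622073 -136.90768345  242.06694865] [-1.69565653e-04  7.46427520e-01  6.65466700e-01 -1.50746610e-05]
```

View pics/w0.png

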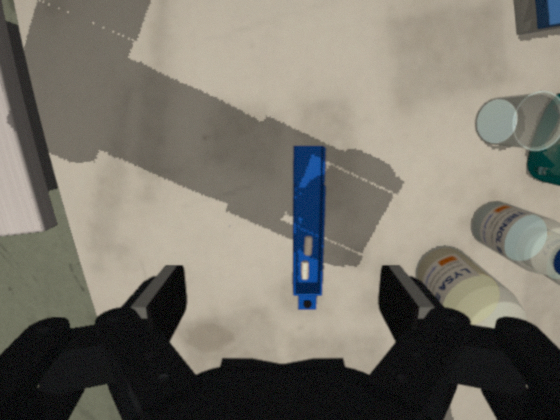

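The wrist view shows the chute's lip at (294..325, 147) and its back end at (293..322, 295). Both bars are in place near (308,245) and (305,270). I'll measure from these.

```bash
cat >> h.py <<'E'
def wplane(px,z,p,q):
    c=eyes.calibration("wrist"); K=np.array([[c["fx"],0,c["cx"]],[0,c["fy"],c["cy"]],[0,0,1.]])
    u=cv2.undistortPoints(np.float64(px).reshape(-1,1,2),K,np.float64(c["dist"])).reshape(-1,2)
    M=c["mount"]; Rt=R.from_quat(np.roll(q,-1)).as_matrix()
    o=Rt@M[:3,3]+p; d=np.c_[u,np.ones(len(u))]@(Rt@M[:3,:3]).T
    return o+d*((z-o[2])/d[:,2])[:,None]
E
python3 - <<'E'
from h import *
d=np.load("w0.npz"); f=lambda px,z: wplane(px,z,d["p"],d["q"])
lip=f([[294,147],[325,146]],22); back=f([[293,295],[322,294]],32)
print(lip.round(1),back.round(1)); l=lip.mean(0);b=back.mean(0)
v=(l-b)[:2]; print("len",np.hypot(*v),"yaw",np.arctan2(v[1],v[0]),"mid",(l+b)/2, "w",np.linalg.norm(lip[0]-lip[1]),np.linalg.norm(back[0]-back[1]))
E
```

```text
[[469.7 -95.8  22. ]
 [502.4 -98.4  22. ]] [[ 450.6 -263.1   32. ]
 [ 484.3 -265.8   32. ]]
len 168.41722589952096 yaw 1.4599759510745307 mid [ 476.73428568 -180.76139917   27.        ] w 32.77534046955009 33.81224949294375
```

```bash
python3 -m jog '[[-0.0205,0.0145,0,0,0,0.004,0.085],[-0.0205,0.0145,0,0,0,0,0.085],[0,0,0.045,0,0,0,0.085],[0,0,0.045,0,0,0,0.085],[0,0,0.04,0,0,0,0.085]]' |head -3
python3 -m jog '[[0,0,0.035,0,0,0,0.085],[0,0,0.03,0,0,0,0.085],[0,0,0.02,0,0,0,0.085],[0,0,0.011,0,0,0,0.085],[0,0,0,0,0,0,0.085]]'
```

```text
time_s: 3.15
eef_pos: [475.3, -178.7, 110.2]
ee_rot: [-0.0, 0.748, 0.664, -0.0]
time_s: 3.65
eef_pos: [475.4, -178.6, 15.3]
ee_rot: [-0.001, 0.748, 0.664, -0.0]
force: [0.2, 0.6, 0.9]
grip_width: 0.998
grip_force: 0.0
```

```bash
python3 -m jog '[[0,0,0,0,0,0,0.05],[0,0,0,0,0,0,0.04],[0,0,0,0,0,0,0.028],[0,0,0,0,0,0,0.028],[0,0,0,0,0,0,0.028]]' 50
python3 -m jog '[[0,0,0,0,0,0,0.028],[0,0,0,0,0,0,0.028],[0,0,0,0,0,0,0.028],[0,0,0,0,0,0,0.028],[0,0,0,0,0,0,0.028]]'
```

```text
time_s: 4.15
eef_pos: [476.3, -179.3, 17.2]
ee_rot: [0.001, 0.748, 0.664, 0.0]
force: [-0.9, -0.4, 5.0]
grip_width: 0.389
grip_force: 50.7
time_s: 4.65
eef_pos: [476.4, -179.3, 17.2]
ee_rot: [0.001, 0.748, 0.664, 0.0]
force: [-0.7, 0.8, 5.1]
grip_width: 0.385
grip_force: 50.7
```

```bash
python3 -m jog '[[0,0,-0.01,0,0,0,0.028],[0,0,-0.02,0,0,0,0.028],[0,0,-0.025,0,0,0,0.028],[0,0,-0.025,0,0,0,0.028],[0,0,-0.025,0,0,0,0.028]]'|head -3
python3 -m jog '[[0,0,-0.025,0,0,0,0.028],[0,0,-0.025,0,0,0,0.028],[0,0,-0.02,0,0,0,0.028],[0,0,-0.01,0,0,0,0.028],[0,0,0,0,0,0,0.028]]'
python3 - <<'E'
from h import *
s=sense(); im=eyes.capture("wrist"); cv2.imwrite("pics/w1.png",im[:,:,::-1])
E
```

```text
time_s: 5.15
eef_pos: [475.7, -178.8, 122.9]
ee_rot: [0.0, 0.748, 0.664, 0.0]
time_s: 5.65
eef_pos: [476.1, -179.1, 202.5]
ee_rot: [0.001, 0.748, 0.664, 0.0]
force: [0.1, -0.1, -2.1]
grip_width: 0.389
grip_force: 50.0
```

View pics/w1.png

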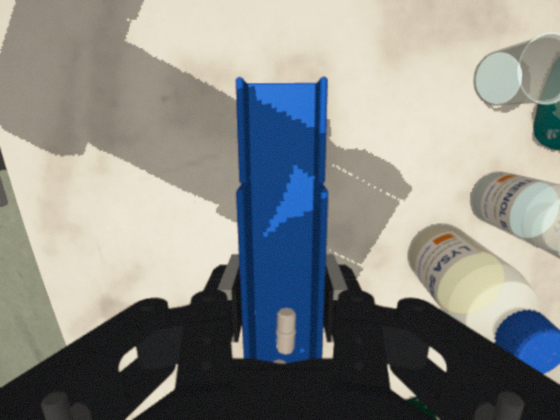

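The chute is held level and square with the bars still inside; one is visible at (285,330). I'll carry it gently toward the jar, ramping the speed so the bars stay put.

```bash
python3 -m jog '[[0.006,0.001,0,0,0,0,0.028],[0.012,0.002,0,0,0,0,0.028],[0.018,0.003,0,0,0,0,0.028],[0.024,0.004,0,0,0,0,0.028],[0.027,0.004,0,0,0,0,0.028]]'|head -3
python3 -m jog '[[0.027,0.004,0,0,0,0,0.028],[0.027,0.004,0,0,0,0,0.028],[0.027,0.004,0,0,0,0,0.028],[0.027,0.004,0,0,0,0,0.028],[0.024,0.004,0,0,0,0,0.028]]'|head -3
python3 -m jog '[[0.018,0.003,0,0,0,0,0.028],[0.014,0.002,0,0,0,0,0.028],[0.010,0.002,0,0,0,0,0.028],[0.006,0.001,0,0,0,0,0.028],[0.003,0,0,0,0,0,0.028]]'
python3 - <<'E'
from h import *
s=sense(); im=eyes.capture("wrist"); cv2.imwrite("pics/w2.png",im[:,:,::-1]); np.savez("w2",p=s["eef_pos"],q=s["ee_rot"]); print(s["eef_pos"],s["ee_rot"],s["joints"])
E
```

```text
time_s: 6.2
eef_pos: [500.1, -92.7, 200.6]
ee_rot: [-0.001, 0.748, 0.664, -0.0]
time_s: 6.7
eef_pos: [535.2, 36.8, 200.6]
ee_rot: [-0.001, 0.747, 0.665, -0.0]
time_s: 7.2
eef_pos: [549.4, 84.4, 201.1]
ee_rot: [-0.0, 0.748, 0.664, -0.0]
force: [-0.6, -0.7, -1.5]
grip_width: 0.394
grip_force: 50.0
[549.43267658  84.4464198  201.12531753] [-6.94467312e-05  7.47557850e-01  6.64196688e-01 -1.22922603e-04] [-5.82353234e-02  4.14282652e-01  1.46445344e+00 -7.91400666e-05
  1.26312867e+00  5.97475169e-02]
```

View pics/w2.png

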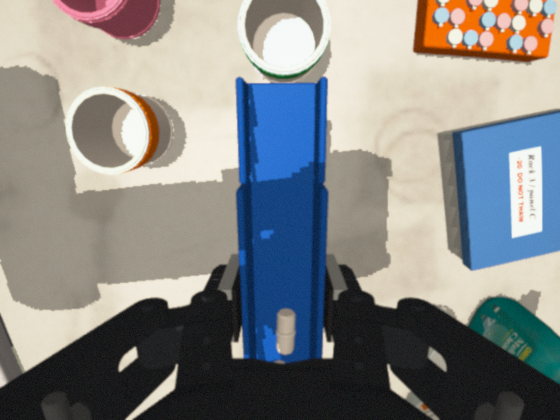

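The bars haven't moved. The green-banded jar is dead ahead, with its rim centred at about (284.5, 28), and the lip is at (240..328, 82).

```bash
python3 - <<'E'
from h import *
d=np.load("w2.npz"); p,q=d["p"],d["q"]
print("jar",wplane([[284.5,28],[238,28],[331,28]],70,p,q).round(1), wplane([[117,130]],70,p,q).round(1))
Rt=R.from_quat(np.roll(q,-1)).as_matrix()
for px,z in(([[248,83],[320,83]],p[2]-14),([[237,78],[327,78]],p[2]+5)):
    print("lip tool",((wplane(px,z,p,q)-p)@Rt).round(1))
E
```

```text
jar [[567.3 218.5  70. ]
 [533.4 222.7  70. ]
 [601.2 214.6  70. ]] [[426.9 162.3  70. ]]
lip tool [[ 82.8 -14.1  14. ]
 [ 82.8  16.1  14. ]]
lip tool [[ 82.3 -16.2  -5. ]
 [ 82.3  16.6  -5. ]]
```

```bash
python3 -m jog '[[0,0,0.006,0,0,0,0.028],[0.002,0.001,0.012,0,0,0,0.028],[0.004,0,0.017,0,0,0,0.028],[0.006,0,0.017,0,0,0,0.028],[0.007,0,0.017,0,0,0,0.028]]'|head -3
python3 -m jog '[[0.007,0,0.014,0,0,0,0.028],[0.006,0,0.010,0,0,0,0.028],[0.004,0,0.006,0,0,0,0.028],[0.003,0,0.003,0,0,0,0.028],[0.001,0,0,0,0,0,0.028]]'
python3 -m jog '[[0,0,0,0,0,0,0.028]]'
python3 -c "
from h import *
cv2.imwrite('pics/s3.png',cv2.resize(eyes.capture('scene')[60:300,120:440,::-1],None,fx=2,fy=2))"
```

```text
time_s: 7.75
eef_pos: [552.3, 102.7, 130.6]
ee_rot: [-0.0, 0.748, 0.664, -0.0]
time_s: 8.25
eef_pos: [555.2, 124.0, 99.3]
ee_rot: [0.0, 0.748, 0.664, 0.0]
force: [1.2, -0.1, -1.3]
grip_width: 0.385
grip_force: 50.0
time_s: 8.35
eef_pos: [555.4, 123.8, 99.8]
ee_rot: [0.0, 0.748, 0.664, 0.0]
force: [-0.8, 0.3, -1.4]
grip_width: 0.388
grip_force: 50.0
```

View pics/s3.png

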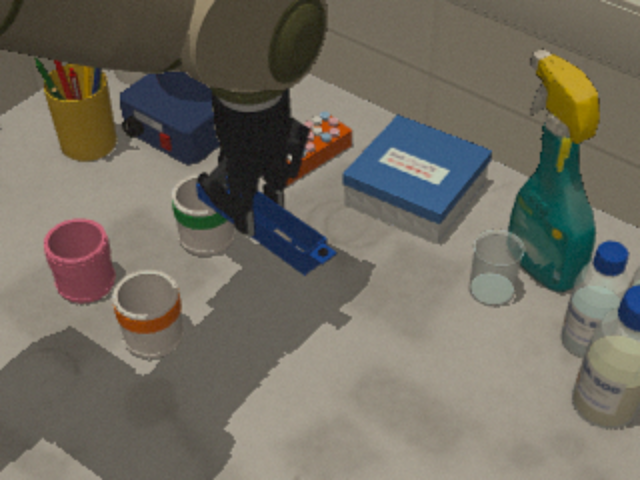

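The lip is over the green jar's mouth at crop (200,190), with clearance. Next I'll tilt about the lip.

```bash
python3 -m jog '[[0.0012,0,-0.005,0,-0.06,0,0.028],[0.0012,0,-0.005,0,-0.06,0,0.028],[0.0012,0,-0.005,0,-0.06,0,0.028],[0.0012,0,-0.005,0,-0.06,0,0.028],[0.0012,0,-0.005,0,-0.06,0,0.028]]'
python3 -m jog '[[0.0012,0,-0.005,0,-0.06,0,0.028],[0.0012,0,-0.005,0,-0.06,0,0.028],[0.0012,0,-0.005,0,-0.06,0,0.028],[0.0012,0,-0.005,0,-0.06,0,0.028],[0.0012,0,-0.005,0,-0.06,0,0.028]]'
python3 -m jog '[[0,0,0,0,0,0,0.028],[0,0,0,0,0,0,0.028],[0,0,0,0,0,0,0.028]]'
python3 -c "
from h import *
w=eyes.capture('wrist')[:,:,::-1]; t=cv2.resize(eyes.capture('top')[150:240,110:280,::-1],None,fx=3,fy=3)
o=np.zeros((600,800,3),np.uint8); o[:270,:510]=t; o[275:275+315,:420]=cv2.resize(w,(420,315)); cv2.imwrite('pics/c4.png',o); print(sense()['joints'])"
```

```text
time_s: 8.9
eef_pos: [556.5, 132.6, 124.2]
ee_rot: [0.1, 0.739, 0.656, -0.112]
force: [0.2, -0.1, -2.6]
grip_width: 0.385
grip_force: 50.0
time_s: 9.4
eef_pos: [558.2, 148.3, 144.4]
ee_rot: [0.197, 0.714, 0.634, -0.221]
force: [-1.3, 0.7, -0.8]
grip_width: 0.386
grip_force: 50.1
time_s: 9.7
eef_pos: [558.1, 147.6, 143.8]
ee_rot: [0.196, 0.715, 0.634, -0.22]
force: [0.2, -0.7, -2.0]
grip_width: 0.389
grip_force: 50.1
[ 0.27742794  0.6937262   1.2839421  -0.55223335  1.44321267  0.54717183]
```

View pics/c4.png

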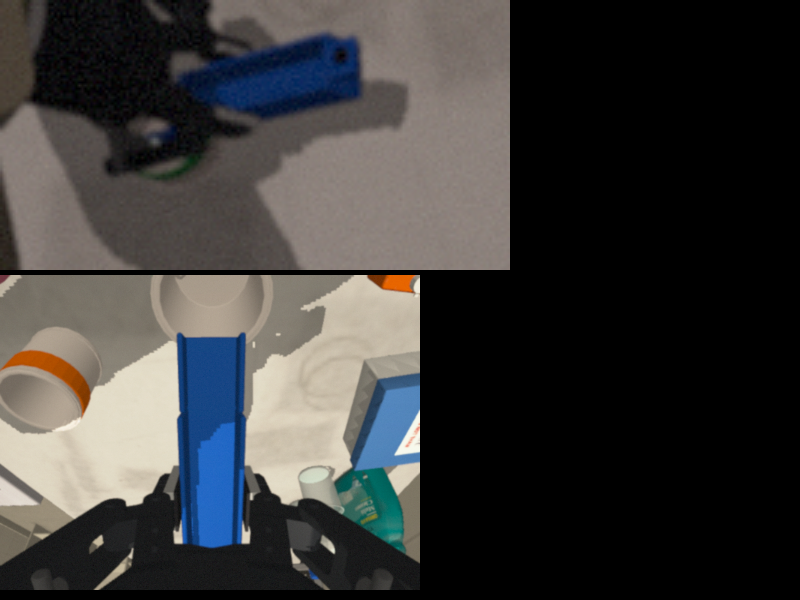

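The visible part of the chute is empty in both views. I'll level it, back off to the earlier viewpoint, and look into the jar.

```bash
python3 -m jog '[[-0.0011,0,0.005,0,0.06,0,0.028],[-0.0011,0,0.005,0,0.06,0,0.028],[-0.0011,0,0.005,0,0.06,0,0.028],[-0.0011,0,0.005,0,0.06,0,0.028],[-0.0011,0,0.005,0,0.06,0,0.028]]'|head -3
python3 -m jog '[[-0.0011,0,0.005,0,0.06,0,0.028],[-0.0011,0,0.005,0,0.06,0,0.028],[-0.0011,0,0.005,0,0.06,0,0.028],[-0.0011,0,0.005,0,0.06,0,0.028],[-0.0011,0,0.005,0,0.06,0,0.028]]'|head -3
python3 -m jog '[[0,0,-0.02,0,0,0,0.028],[0,0,-0.03,0,0,0,0.028],[-0.02,0,-0.03,0,0,0,0.028],[-0.03,0,-0.02,0,0,0,0.028],[0,0,0,0,0,0,0.028]]'
python3 -c "
from h import *
w=eyes.capture('wrist')[:,:,::-1]; t=cv2.resize(eyes.capture('top')[150:290,110:280,::-1],None,fx=2,fy=2)
o=np.zeros((600,720,3),np.uint8); o[:280,:340]=t; o[:315,350:350+320]=cv2.resize(w[0:105,200:360],None,fx=2,fy=3); o[320:320+240,:320]=cv2.resize(w,(320,240)); cv2.imwrite('pics/c5.png',o)"
```

```text
time_s: 10.3
eef_pos: [556.1, 131.4, 124.3]
ee_rot: [0.099, 0.74, 0.657, -0.11]
time_s: 10.8
eef_pos: [555.0, 121.6, 100.8]
ee_rot: [-0.0, 0.748, 0.664, 0.001]
time_s: 11.3
eef_pos: [550.0, 69.6, 203.7]
ee_rot: [0.002, 0.749, 0.663, 0.002]
force: [0.2, -0.4, -1.5]
grip_width: 0.39
grip_force: 50.2
```

View pics/c5.png

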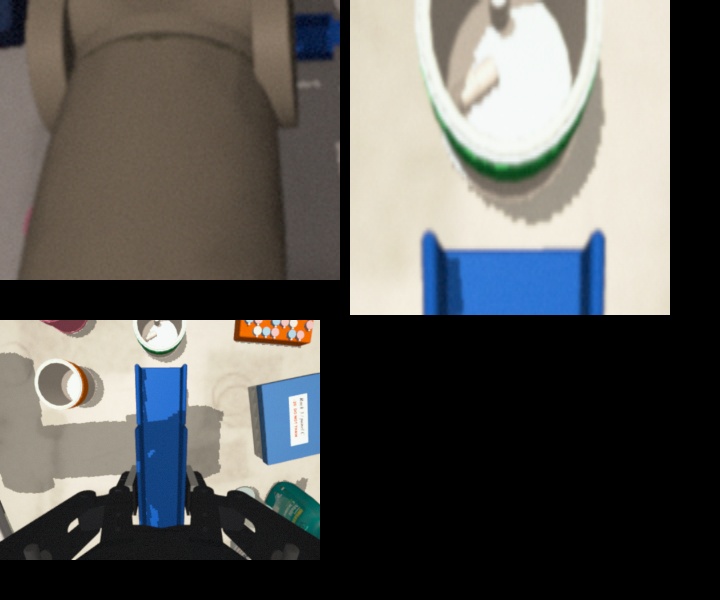

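Both bars are in the green jar, at crop (480,85) and (500,10), and the chute is empty. I'll return it to its original spot.

```bash
python3 -m jog '[[-0.015,-0.003,0,0,0,0,0.028],[-0.03,-0.005,0,0,0,0,0.028],[-0.04,-0.007,0,0,0,0,0.028],[-0.04,-0.007,0,0,0,0,0.028],[-0.04,-0.007,0,0,0,0,0.028]]'|head -3
python3 -m jog '[[-0.035,-0.006,0,0,0,0,0.028],[-0.025,-0.004,0,0,0,0,0.028],[-0.016,-0.003,0,0,0,0,0.028],[-0.01,-0.002,0,0,0,0,0.028],[-0.005,0,0,0,0,0,0.028]]'|head -3
python3 -m jog '[[0,0,0.015,0,0,0,0.028],[0,0,0.03,0,0,0,0.028],[0,0,0.04,0,0,0,0.028],[0,0,0.03,0,0,0,0.028],[0,0,0.02,0,0,0,0.028]]'|head -3
python3 -m jog '[[0,0,0.015,0,0,0,0.028],[0,0,0.01,0,0,0,0.028],[0,0,0.005,0,0,0,0.028],[0,0,0,0,0,0,0.028],[0,0,0,0,0,0,0.028]]'
```

```text
time_s: 11.9
eef_pos: [499.6, -89.1, 199.7]
ee_rot: [-0.001, 0.747, 0.665, -0.0]
time_s: 12.4
eef_pos: [474.7, -176.9, 200.0]
ee_rot: [-0.001, 0.748, 0.664, -0.0]
time_s: 12.9
eef_pos: [474.5, -175.3, 63.2]
ee_rot: [-0.001, 0.747, 0.665, -0.0]
time_s: 13.4
eef_pos: [475.5, -176.6, 36.1]
ee_rot: [0.001, 0.747, 0.664, 0.0]
force: [1.1, 0.6, -2.1]
grip_width: 0.382
grip_force: 50.2
```

```bash
python3 -m jog '[[0,0,0.008,0,0,0,0.028],[0,0,0.005,0,0,0,0.028],[0,0,0.003,0,0,0,0.028],[0,0,0.002,0,0,0,0.028],[0,0,0,0,0,0,0.028]]'
python3 -m jog '[[0,0,0.001,0,0,0,0.028],[0,0,0,0,0,0,0.028]]'
```

```text
time_s: 13.9
eef_pos: [475.2, -176.6, 17.5]
ee_rot: [-0.0, 0.748, 0.664, -0.0]
force: [-0.4, 0.1, -1.8]
grip_width: 0.39
grip_force: 50.1
time_s: 14.1
eef_pos: [475.3, -176.7, 17.2]
ee_rot: [0.0, 0.748, 0.664, 0.0]
force: [-1.9, 0.9, 7.2]
grip_width: 0.39
grip_force: 51.1
```

Contact at the same height as the grasp, so the chute is on the bench. Releasing and retreating.

```bash
python3 -m jog '[[0,0,0,0,0,0,0.045],[0,0,0,0,0,0,0.065],[0,0,0,0,0,0,0.085],[0,0,0,0,0,0,0.085],[0,0,0,0,0,0,0.085]]'
python3 -m jog '[[0,0,-0.01,0,0,0,0.085],[0,0,-0.025,0,0,0,0.085],[0,0,-0.04,0,0,0,0.085],[0,0,-0.04,0,0,0,0.085],[0,0,-0.04,0,0,0,0.085]]'|head -3
python3 -m jog '[[0,0,-0.04,0,0,0,0.085],[0,0,-0.03,0,0,0,0.085],[0,0,-0.01,0,0,0,0.085],[0,0,0,0,0,0,0.085],[0,0,0,0,0,0,0.085]]'
python3 -c "
from h import *
w=eyes.capture('wrist')[:,:,::-1]; t=cv2.resize(eyes.capture('scene')[120:340,130:410,::-1],None,fx=1.4,fy=1.4)
o=np.zeros((600,800,3),np.uint8); o[:308,:392]=t; o[:300,395:795]=cv2.resize(w,(400,300)); cv2.imwrite('pics/c6.png',o)"
```

```text
time_s: 14.6
eef_pos: [475.2, -176.6, 16.5]
ee_rot: [-0.0, 0.748, 0.664, -0.0]
force: [0.1, 0.6, -0.5]
grip_width: 0.994
grip_force: 0.0
time_s: 15.1
eef_pos: [474.9, -176.4, 173.9]
ee_rot: [0.0, 0.748, 0.664, 0.0]
time_s: 15.6
eef_pos: [474.7, -176.3, 250.2]
ee_rot: [-0.001, 0.748, 0.664, -0.0]
force: [-1.0, -0.1, -0.6]
grip_width: 0.995
grip_force: 0.0
```

View pics/c6.png

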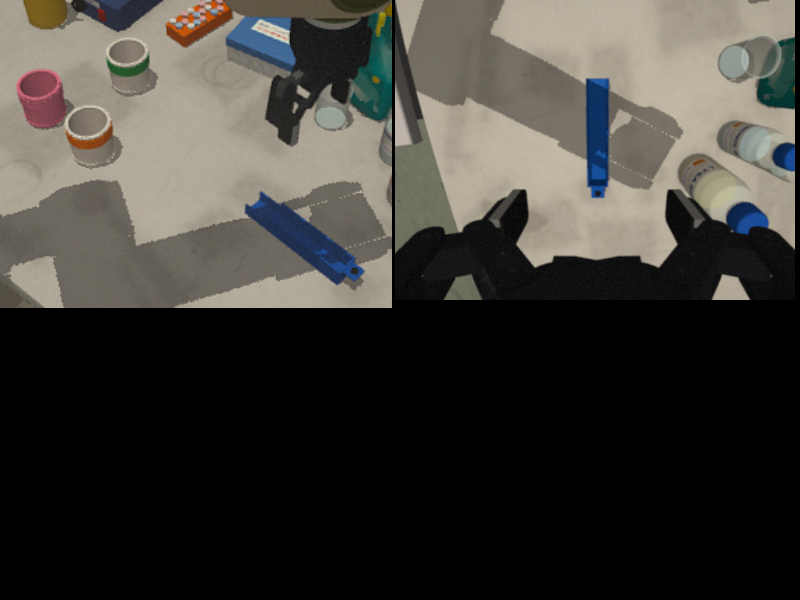

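The empty chute stands upright on the bench at crop (305,235), the green jar is upright in its place at (128,65), and the gripper is clear.

```bash
python3 -c "
from rig import finish_job; print(finish_job())"
```

```text
the job is handed in; nothing more can be done
None
```

The job is handed in with no verdict returned: the last pictures show both bars in the green-banded jar, which is still upright in its place, and the empty chute released upright on the bench with the gripper clear.

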